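# Bring the round culture dish out of the bench incubator

### The job

Only one tray of the low bench incubator may be out at a time: first push the empty tray that was left standing out fully home, then hook a fingertip behind the lip of the tray that carries the round dish and draw it all the way out to its stop, so that the dish rides out on it. Push and pull with the fingertips only: do not pinch a lip, do not touch or lift the dishes, and leave the tray with the square dish shut and everything else on the bench where it stands. Finish clear of everything.

Things in the scene. Friction and masses are not known exactly. Their poses are not given: they have to be found in the camera images.
- incubator: low white incubator fixed to the bench; three identical aluminium trays side by side, 94 mm apart, which lane is which varies. Origin at bench height, centre of the clear-topped part (x 190 mm, y 294 mm, 62 mm tall; side walls, front open). +x points to its back, the trays come out to -x; front edge at x = -95 mm. Behind it a control box, x 95 to 155 mm, 100 mm tall
- dish_tray (a joint): how far the tray that carries the round dish is drawn out of the incubator, m: 0 = fully home, 0.12 = fully out against its stop. It slides straight along the incubator's -x axis, stays where it is left, and needs 2 to 4 N to move slowly (friction 2 N plus 10 N per m/s)
- dish_pull (a point): on the pull lip of the tray that carries the round dish, moving with it: middle of the lip's rear face (towards the incubator), 46 mm above the bench. The lip is an upright plate across the tray's front end, 82 mm wide, 8 mm thick, top 48 mm above the bench; the tray floor behind it is 18 mm above the bench. Tray home: 52 mm finger well between lip and housing
- dish_lip: rear layer of the pull lip of the tray that carries the round dish (3 mm thick, the face a fingertip hooks behind). Its origin is not on it but at the tray's origin: 147 mm further along the incubator's +x than its rear face, at bench height
- dish_front: front layer of the same lip (5 mm thick, top 48 mm above the bench, its front face 8 mm beyond the _pull point along the incubator's -x). Same origin as dish_lip
- empty_tray (a joint): how far the empty tray is drawn out of the incubator, m: 0 = fully home, 0.12 = fully out against its stop. It slides straight along the incubator's -x axis, stays where it is left, and needs 2 to 4 N to move slowly (friction 2 N plus 10 N per m/s)
- empty_pull (a point): on the pull lip of the empty tray, moving with it: middle of the lip's rear face (towards the incubator), 46 mm above the bench. The lip is an upright plate across the tray's front end, 82 mm wide, 8 mm thick, top 48 mm above the bench; the tray floor behind it is 18 mm above the bench. Tray home: 52 mm finger well between lip and housing
- empty_lip: rear layer of the pull lip of the empty tray (3 mm thick, the face a fingertip hooks behind). Its origin is not on it but at the tray's origin: 147 mm further along the incubator's +x than its rear face, at bench height
- empty_front: front layer of the same lip (5 mm thick, top 48 mm above the bench, its front face 8 mm beyond the _pull point along the incubator's -x). Same origin as empty_lip
- square_tray (a joint): how far the tray that carries the square dish is drawn out of the incubator, m: 0 = fully home, 0.12 = fully out against its stop. It slides straight along the incubator's -x axis, stays where it is left, and needs 2 to 4 N to move slowly (friction 2 N plus 10 N per m/s)
- square_pull (a point): on the pull lip of the tray that carries the square dish, moving with it: middle of the lip's rear face (towards the incubator), 46 mm above the bench. The lip is an upright plate across the tray's front end, 82 mm wide, 8 mm thick, top 48 mm above the bench; the tray floor behind it is 18 mm above the bench. Tray home: 52 mm finger well between lip and housing
- dish_seat (a point): centre of the seat floor of the tray with the round dish, 112 mm behind the rear face of its lip; the seat is 75 mm long, 76 mm wide, bounded by 5 mm high rims and ribs; the front rib starts 71 mm behind the lip. All three trays are alike
- dish: round covered culture dish with amber agar, 60 mm across, 15 mm tall, 30 g, loose on its tray; origin at the centre of its underside, 18 mm above the bench. The incubator's top is clear, so it shows from above
- square_dish: square covered culture dish with amber agar, 57 mm square, 15 mm tall, loose on its tray; origin at the centre of its underside
- burner: bystander: upright steel laboratory burner, foot 84 mm across, 130 mm tall; origin at the centre of its underside
- reagent: bystander: capped glass reagent bottle, 70 mm across, 130 mm tall; origin at the centre of its underside
- tube_rack: bystander: grey rack of capped tubes, 70 x 150 mm, 86 mm tall; origin at the centre of its underside

How it is judged:
On the way, in this order (a step that is already met when the one before it is completed fails the run):
1. the empty tray is pushed fully home (value of joint empty_tray below 0.006 m), for 0.2 s.
2. a fingertip behind the lip draws the round dish's tray out (contact force between the fingers and dish_lip above 0.5 N and value of joint dish_tray between 0.02 and 0.1 m), for 0.1 s.
3. the round dish's tray is fully out (value of joint dish_tray above 0.112 m), for 0.2 s.
At the end, for the whole second after the job is handed in: The tray with the round dish is out to its stop (joint above 0.112 of 0.12 m), the dish lies flat and at rest on its seat (within 22 mm of the seat centre); the empty tray and the square dish's tray are home (within 6 mm) (value of joint dish_tray above 0.112 m and value of joint each of empty_tray, square_tray below 0.006 m and horizontal distance between dish and dish_seat below 0.022 m and height (world z) of dish below 0.022 m and angle between dish's own z axis and vertical below 0.06 rad and linear speed of dish below 0.02 m/s); the robot touches nothing.
It fails at once if two trays out at once, or the tray with the square dish drawn out (value of joint each of dish_tray, empty_tray above 0.02 m or value of joint square_tray above 0.012 m).
It fails at once if a tray's lip is pinched ((contact force between the fingers and dish_lip above 2 N and contact force between the fingers and dish_front above 2 N) or (contact force between the fingers and empty_lip above 2 N and contact force between the fingers and empty_front above 2 N)).
It fails at once if a dish is touched by the robot (contact force between any of the fingers, the arm and dish above 0.5 N or contact force between any of the fingers, the arm and square_dish above 0.5 N).
It fails at once if a dish is lifted or tipped (height (world z) of any of dish, square_dish above 0.026 m or angle between any of dish, square_dish's own z axis and vertical above 0.2 rad).
It fails at once if a bystander is disturbed (distance of any of burner, reagent, tube_rack from where it was at the start of the episode above 0.015 m or angle between any of burner, reagent, tube_rack's own z axis and vertical above 0.2 rad).
It also fails if it takes over 51 s, if anything falls off the work surface, if the arm or the gripper's body presses on something with over 40 N, if the wrist force passes 120 N, or if a joint passes its speed limit or range.

### The arm

A 6-joint arm with a two-finger parallel gripper is mounted at the origin on the work surface. World frame = base frame: x ahead of the robot, y to its left, z up, the work surface at z = 0. Lengths are in m, angles in rad, forces in N, time in s.
With the tool pointing down it reaches from about 0.275 to 1 m from the base axis. Payload 8.4 kg.
Tool frame: the origin (TCP) lies between the finger pads; the fingertips stand 17 mm ahead of it and the grasp point (between the pads) lies 2 mm behind it; z points along the fingers, x is the direction in which the jaws open and shut, and the axes are right-handed (so a half turn about z gives the same grasp; the last joint's range is limited). The gripper opens to 85 mm and grips with 20 to 120 N. Pads are 22 mm wide; open, the fingers measure 114 mm over their backs; the gripper's body (76 mm by 85 mm) begins 54 mm behind the grasp point. The pads swing forward as they close: fully open they stand 13 mm farther back than shut.
Start: joints at [-1.189, 0.353, 1.633, -0, 1.155, -0.002], TCP at [0.234, -0.58, 0.248] pointing down, gripper open.
Joint ranges: [-2.63, 2.63], [-0.92, 2.1], [0.06, 2.66], [-1.3, 4.44], [0, 2.69], [-3.02, 3.02]. Speed limits (rad/s): [2.22, 2.22, 2.79, 3.14, 3.14, 3.14].

### API

Orientations are given as a unit quaternion [x, y, z, w].
In Python, from bench import monitor, camera, ctrl, boxes_of, cut_out gives the robot as it stands.
- The arm moves only by the tool arm_command, never from a script. Its argument "rows" is one flat list of numbers, 7 for each row, row after row: the shift along the tool's x, y, z in m, then the turn, a rotation vector about the tool's x, y, z in units of 6 degrees (1.0 is 6 degrees), then the finger opening in m, from 0 to 0.0854. In form: [dx, dy, dz, wx, wy, wz, grip, dx, dy, dz, wx, wy, wz, grip, ...]. A call has 1 to 5 rows; each row shifts and turns the pose as measured when the row begins, along the tool's axes as they then stand; what a row does not reach is not made up. A row lasts 1/10 s, in which the tool goes at most 50 mm and 8.59 degrees, less where a joint would pass 70% of its speed; a pose out of reach is approached as far as the arm can. A call is refused whole if a number of a shift passes 0.05 or a number of a turn 1, either way. A call with a gripper value outside its range is refused whole. The fingers move at their own pace and stop on an object; the grip force is fixed at half the most. Time passes only in rows, so rows that do not move let the fingers close. It gives the time, the measured TCP pose, the force and the opening at its end, in the units of the state.
- monitor.observe(): the state, without advancing time (a new reading comes with each control period).
- camera(name): name is "scene" or "top"; returns a dict with "image" (384x512x3 uint8, red, green, blue), "z_map" (384x512 float32, m along the optical axis (not along the pixel's ray), 0 where there is no reading), "K" (3x3 intrinsics, pixels), "R" (3x3) and "t" (3): a world point X has camera coordinates R X + t. Camera axes: x right, y down, z forward; pixel columns grow to the right and rows downward; lengths in m; the calibration is good to about 2 mm. A picture is of the moment at which its call begins.
- ctrl.sign_off(): hands the job in, once; it reports no verdict.
Trained networks look in a picture, given as the dict that the camera call returned (one of the last four; its "shot" number tells which), for a name from the list of things; names that differ only in an ending like _2 or _b are one class to them, and where a whole thing is asked for, a point or a joint stands for the part that bears it (a point fixed in the world has none). Each returns a list of dicts, best first, with "score" (0 to 1); they miss things now and then, are a little off and sometimes report something else, mostly with a low value. They report only what shows in the picture. A call takes as long as a camera call.
- boxes_of(target, picture): "position" ([row, column] in pixels, amid what is visible of it).
- cut_out(target, picture): "region" (384x512 bool, what is visible of it) and "position" ([row, column] in pixels, amid what is visible of it).
The state is a dict: "time": time; "joint_pos": joint angles; "joint_vel": joint speeds; "effort": joint torques, N m; "position": TCP position; "eef_rot": TCP orientation; "force": force on the tool from outside, world axes, zero at the start; "torque": the same for the moment, N m; "grip_width": opening from 0.0 (shut) to 1.0 (fully open).
Only numpy, scipy, OpenCV 4.12 (cv2) and the standard library are available. Lean on these libraries where they do the work, as an engineer would, in place of code of your own. Each camera call takes 0.05 s, during which the arm holds its last target.

## Working session

There is one attempt and no reset: what is moved stays moved. The work goes in short steps, Python scripts to look and compute and a tool call to move; the robot and the scene stay as the last step left them, time stands still between calls to the robot, and variables do not carry over. Pictures are saved under pics/ and viewed, and the job is handed in when it is done.

Besides the shell and the picture viewer there is one more tool, called by a JSON object that holds its "api" and its "payload", one argument or row to a line. arm_command: Moves the arm, as the interface text tells. Its arguments: {"type":"object","properties":{"rows":{"type":"array"}},"required":["rows"]}

```bash
mkdir -p pics; ls; python3 - <<'E'
from bench import monitor, camera, ctrl, boxes_of, cut_out
import cv2,numpy as np,pickle
s=monitor.observe(); print(s)
d={}
for n in("top","scene"):
    p=camera(n); d[n]=p
    cv2.imwrite(f"pics/{n}0.png",p["image"][:,:,::-1])
    print(n,p["K"].tolist(),np.round(p["R"],3).tolist(),p["t"])
    for t in["incubator","dish","square_dish","dish_lip","empty_lip","empty_front","dish_front","burner","reagent","tube_rack"]:
        print(t,[(np.round(b["position"]).tolist(),round(b["score"],2)) for b in boxes_of(t,p)[:3]])
pickle.dump(d,open("d0.pkl","wb"))
E
```

```text
pics
{'time': 0.0, 'joint_pos': array([-1.18942350e+00,  3.53656977e-01,  1.63414600e+00, -2.68586967e-07,
        1.15519252e+00, -2.42539190e-03]), 'joint_vel': array([ 0.00062673, -0.00028554,  0.00054348,  0.00046655,  0.00076725,
       -0.00094926]), 'effort': array([-3.08652736e-03, -6.05263710e+01, -3.42069411e+01, -1.65307379e-04,
        9.23242187e-03,  9.54661630e-06]), 'position': array([ 0.23384312, -0.57911211,  0.24755107]), 'eef_rot': array([ 8.28988686e-01, -5.59264935e-01, -5.80587015e-04, -3.93588479e-04]), 'force': array([-0.03960915,  0.5653006 , -0.96668109]), 'torque': array([-0.00952311, -0.02184923,  0.04663907]), 'grip_width': 1.000208889328758}
top [[429.3116457179518, 0.0, 253.6188367702006], [0.0, 429.3116457179518, 196.47182087272125], [0.0, 0.0, 1.0]] [[0.005, -1.0, 0.002], [-0.993, -0.005, -0.115], [0.115, -0.001, -0.993]] [0.00452103 0.6497069  1.4806123 ]
incubator [([149.0, 252.0], 0.78)]
dish []
square_dish []
dish_lip [([149.0, 254.0], 0.45)]
empty_lip []
empty_front [([196.0, 230.0], 0.57)]
dish_front [([202.0, 228.0], 0.48)]
burner [([201.0, 132.0], 0.87), ([244.0, 127.0], 0.65)]
reagent [([239.0, 373.0], 0.68)]
tube_rack [([245.0, 128.0], 0.73), ([197.0, 132.0], 0.64)]
scene [[470.37445949473204, 0.0, 253.53005956294385], [0.0, 470.37445949473204, 193.55426408897148], [0.0, 0.0, 1.0]] [[-0.777, 0.63, -0.008], [0.554, 0.677, -0.485], [-0.3, -0.381, -0.875]] [ 0.47974629 -0.33178983  1.51401637]
incubator [([236.0, 194.0], 0.88)]
dish []
square_dish [([165.0, 251.0], 0.71)]
dish_lip [([324.0, 359.0], 0.31)]
empty_lip [([156.0, 242.0], 0.54)]
empty_front []
dish_front [([209.0, 267.0], 0.41)]
burner [([324.0, 358.0], 0.94), ([222.0, 266.0], 0.31)]
reagent [([75.0, 199.0], 0.63), ([217.0, 276.0], 0.15)]
tube_rack [([278.0, 410.0], 0.69)]
```

```bash
python3 - <<'E'
import cv2
a=cv2.imread("pics/top0.png"); cv2.imwrite("pics/top0z.png",cv2.resize(a[90:290,100:400],None,fx=2.6,fy=2.6,interpolation=cv2.INTER_CUBIC))
E
```

```text
(no output)
```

View pics/top0z.png

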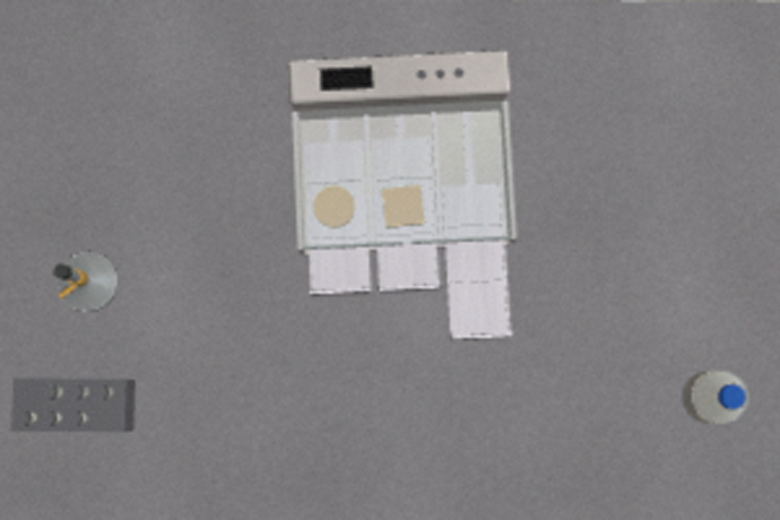

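View pics/scene0.png

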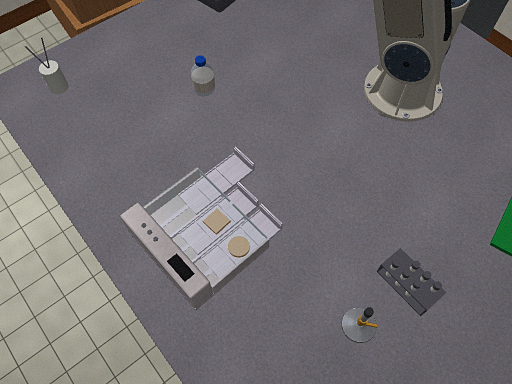

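```bash
cat > h.py <<'E'
import numpy as np,cv2
from scipy.optimize import least_squares
def proj(p,X):
    c=np.asarray(X)@p["R"].T+p["t"]; u=c@p["K"].T
    return u[:,:2]/u[:,2:]
def W(q,X):
    x,y,a=q[:3]; c,s=np.cos(a),np.sin(a); X=np.asarray(X,float)
    return np.c_[x+c*X[:,0]-s*X[:,1], y+s*X[:,0]+c*X[:,1], X[:,2]]
E
python3 - <<'E'
from h import *; import pickle
d=pickle.load(open("d0.pkl","rb")); p=d["top"]
for e in(0,):
    pass
Z=lambda l:np.array(l)/2.6+[100,90]-0.3
px=Z([(290,62),(508,52),(302,249),(515,240),(310,294),(371,291),(379,291),(439,288),(451,339),(512,335)])
def M(e): 
    L=[(.155,.147,.1),(.155,-.147,.1),(-.095,.147,.062),(-.095,-.147,.062)]
    for k,ee in((.094,0),(0,0),(-.094,e)):
        L+=[(-.155-ee,k+.041,.048),(-.155-ee,k-.041,.048)]
    return L
f=lambda q:(proj(p,W(q,M(q[3])))-px).ravel()
r=least_squares(f,[.7,0,0,.06],loss="soft_l1"); print(r.x,np.round(r.fun.reshape(-1,2),1).tolist())
q=r.x; np.save("q.npy",q)
for n in("top","scene"):
    im=d[n]["image"][:,:,::-1].copy()
    b,c=((90,100),(200,300)) if n=="top" else ((130,100),(200,200))
    k=2.6 if n=="top" else 3
    im=cv2.resize(im[b[0]:b[0]+c[0],b[1]:b[1]+c[1]],None,fx=k,fy=k)
    for u in proj(d[n],W(q,M(q[3]))): cv2.circle(im,tuple(int(v) for v in ((u+.5-[b[1],b[0]])*k)),3,(0,0,255),1)
    cv2.imwrite(f"pics/ov_{n}.png",im)
print("lip centers front", W(q,[(-.155,.094,.048),(-.155,0,.048),(-.155-q[3],-.094,.048)]), "back",W(q,[(-.147,.094,.046)]))
# depth check
for n in("top","scene"):
    P=d[n]; z=P["z_map"]; v,u=np.nonzero(z>0); zz=z[v,u]
    c=np.c_[(u-P["K"][0,2])/P["K"][0,0]*zz,(v-P["K"][1,2])/P["K"][1,1]*zz,zz]
    X=(c-P["t"])@P["R"]; 
    L=X-[q[0],q[1],0]; cc,ss=np.cos(q[2]),np.sin(q[2]); L=np.c_[cc*L[:,0]+ss*L[:,1],-ss*L[:,0]+cc*L[:,1],L[:,2]]
    m=(L[:,2]>.09)&(L[:,2]<.11)&(abs(L[:,0]-.12)<.06)&(abs(L[:,1])<.25); print(n,"box",np.percentile(L[m],[2,50,98],axis=0).round(4).tolist())
    m=(L[:,2]>.035)&(L[:,2]<.06)&(L[:,0]<-.12)&(L[:,0]>-.3)&(abs(L[:,1])<.16)
    for k in(.094,0,-.094):
        mm=m&(abs(L[:,1]-k)<.04); print(k,mm.sum(),np.percentile(L[mm],[5,50,95],axis=0).round(4).tolist() if mm.sum() else 0)
E
```

```text
[0.78633871 0.00286242 0.04980185 0.06751255] [[-0.3, -0.8], [0.5, -0.6], [-1.5, 0.2], [0.7, -0.1], [-0.2, 0.2], [-0.3, 0.3], [0.1, 0.2], [0.3, 0.3], [0.1, -0.3], [0.1, 0.2]]
lip centers front [[ 0.62685145  0.08902978  0.048     ]
 [ 0.63153089 -0.00485367  0.048     ]
 [ 0.56878148 -0.10209799  0.048     ]] back [[0.63484153 0.08942803 0.046     ]]
top box [[0.0963, -0.1375, 0.0931], [0.1236, 0.0028, 0.1016], [0.1541, 0.1432, 0.1085]]
0.094 58 [[-0.1542, 0.0598, 0.0396], [-0.151, 0.0899, 0.0474], [-0.1468, 0.1301, 0.0543]]
0 59 [[-0.1538, -0.0343, 0.0408], [-0.1505, 0.0007, 0.0471], [-0.1458, 0.0356, 0.0541]]
-0.094 59 [[-0.2234, -0.1297, 0.0414], [-0.2197, -0.0942, 0.0465], [-0.2158, -0.0588, 0.052]]
scene box [[0.096, -0.1377, 0.0933], [0.1255, 0.0131, 0.0992], [0.1535, 0.1438, 0.1036]]
0.094 123 [[-0.1552, 0.0574, 0.0374], [-0.1511, 0.0956, 0.045], [-0.1474, 0.1316, 0.0502]]
0 113 [[-0.1552, -0.036, 0.0374], [-0.1504, 0.0024, 0.0452], [-0.1468, 0.0364, 0.0498]]
-0.094 105 [[-0.2249, -0.1314, 0.0358], [-0.2205, -0.0921, 0.0447], [-0.2167, -0.0556, 0.0496]]
```

View pics/ov_top.png

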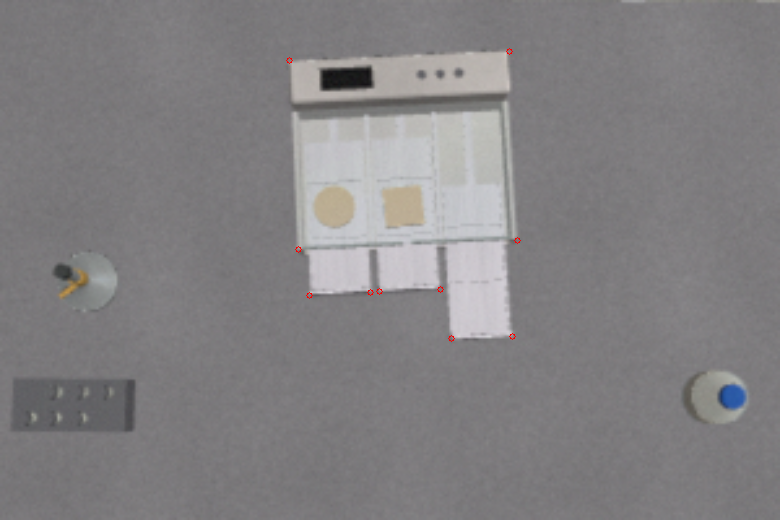

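View pics/ov_scene.png

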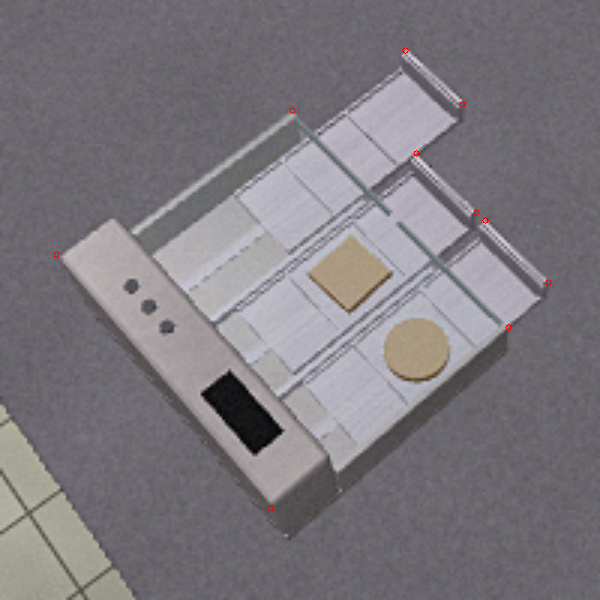

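{"api": "arm_command", "payload": {
  "rows": [0,0,-0.01,0,0,0.8,0,0,0,-0.01,0,0,0.8,0,0,0,0,0,0,0.8,0,0,0,0,0,0,0.8,0,0,0,0,0,0,0,0]
}}

```text
time: 1.6
position: [0.234, -0.5794, 0.2689]
eef_rot: [0.72, -0.694, -0.0, -0.0]
force: [-0.3, 0.0, -0.2]
grip_width: 0.147
```

```bash
cat > go.py <<'E'
import sys,numpy as np
from bench import monitor
from scipy.spatial.transform import Rotation as R
q=np.load("q.npy"); s=monitor.observe()
r=R.from_quat(s["eef_rot"]); c,n=np.cos(q[2]),np.sin(q[2])
Rl=np.array([[c,n,0],[-n,c,0],[0,0,1]]) # world->local
L=Rl@(s["position"]-[q[0],q[1],0])
print("t",round(s["time"],2),"local",L.round(4),"F loc",(Rl@s["force"]).round(2),"grip",round(s["grip_width"],3))
Rt=np.array([[0,-1,0],[-1,0,0],[0,0,-1.]]).T  # cols: tool axes in local
Rt=np.column_stack([[0,-1,0],[-1,0,0],[0,0,-1]])
e=R.from_matrix((Rl@r.as_matrix()).T@Rt).as_rotvec(degrees=True)/6
print("turn needed (units)",e.round(2))
if len(sys.argv)>1:
    T=np.array([float(v) for v in sys.argv[1:4]])
    print("tool shift to target",((Rl@r.as_matrix()).T@(T-L)).round(4))
E
python3 go.py -.2725 -.094 .25
```

```text
t 1.6 local [-0.5807 -0.5541  0.2689] F loc [-0.31  0.04 -0.21] grip 0.147
turn needed (units) [ 0.    0.   -0.13]
tool shift to target [-0.4642 -0.302   0.0191]
```

{"api": "arm_command", "payload": {
  "rows": [-0.045,-0.03,0,0,0,-0.1,0,-0.045,-0.03,0,0,0,0,0,-0.045,-0.03,0,0,0,0,0,-0.045,-0.03,0,0,0,0,0,-0.045,-0.03,0,0,0,0,0]
}}

```text
time: 2.1
position: [0.3634, -0.3634, 0.268]
eef_rot: [0.725, -0.688, 0.001, 0.001]
force: [1.7, -0.5, -0.4]
grip_width: -0.001
```

{"api": "arm_command", "payload": {
  "rows": [-0.045,-0.03,0,0,0,0,0,-0.045,-0.03,0,0,0,0,0,-0.045,-0.03,0,0,0,0,0,-0.045,-0.03,0,0,0,0,0,0,0,0,0,0,0,0]
}}

```text
time: 2.6
position: [0.4661, -0.1858, 0.2685]
eef_rot: [0.731, -0.682, 0.002, -0.0]
force: [-0.4, -0.4, 0.2]
grip_width: 0.001
```

```bash
python3 go.py -.2725 -.094 .15
```

```text
t 2.6 local [-0.3292 -0.1725  0.2685] F loc [-0.37 -0.38  0.17] grip 0.001
turn needed (units) [-0.03 -0.03  0.19]
tool shift to target [-0.0777 -0.0579  0.1185]
```

{"api": "arm_command", "payload": {
  "rows": [-0.04,-0.03,0.03,0,0,0.2,0,-0.04,-0.028,0.03,0,0,0,0,0,0,0.03,0,0,0,0,0,0,0.03,0,0,0,0,0,0,0,0,0,0,0]
}}

```text
time: 3.1
position: [0.5148, -0.1137, 0.1559]
eef_rot: [0.729, -0.684, 0.005, -0.001]
force: [-0.2, -0.3, 0.1]
grip_width: -0.005
```

```bash
python3 go.py -.2725 -.094 .043
```

```text
t 3.1 local [-0.277  -0.1029  0.1559] F loc [-0.2  -0.27  0.11] grip -0.005
turn needed (units) [-0.09 -0.06  0.14]
tool shift to target [-0.0096 -0.0037  0.1129]
```

{"api": "arm_command", "payload": {
  "rows": [-0.009,-0.002,0.04,-0.09,-0.06,0.14,0,0,0,0.04,0,0,0,0,0,0,0.032,0,0,0,0,0,0,0,0,0,0,0]
}}

```text
time: 3.5
position: [0.5204, -0.108, 0.0462]
eef_rot: [0.726, -0.688, 0.003, -0.001]
force: [-1.6, 0.4, 0.4]
grip_width: 0.004
```

```bash
python3 go.py -.166 -.094 .043; python3 - <<'E'
from bench import *
import cv2
for n in("scene",):
    p=camera(n);cv2.imwrite("pics/s1.png",cv2.resize(p["image"][100:300,100:350,::-1],None,fx=3,fy=3))
E
```

```text
t 3.5 local [-0.2711 -0.0974  0.0462] F loc [-1.59  0.48  0.42] grip 0.004
turn needed (units) [-0.06 -0.02  0.04]
tool shift to target [-0.0031 -0.1051  0.0038]
```

View pics/s1.png

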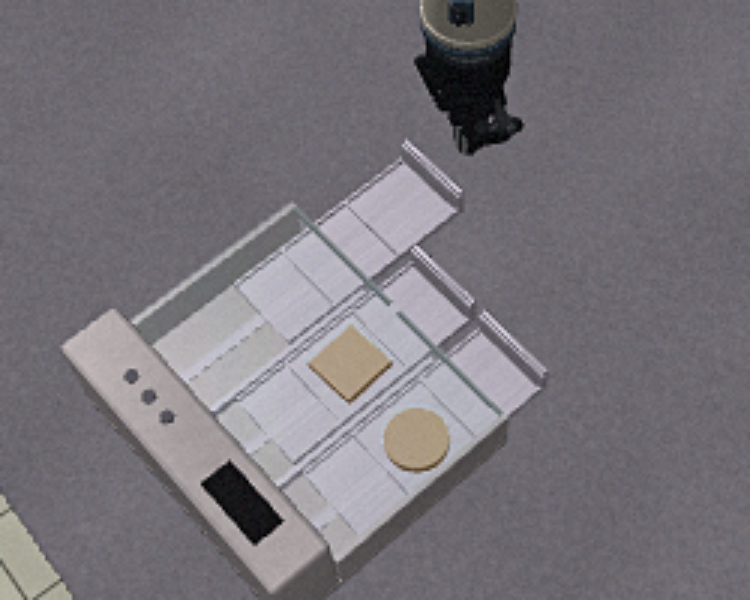

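The shut fingers stand in front of the empty tray's lip (about pixel 465,150), and nothing else has moved. I start the push.

{"api": "arm_command", "payload": {
  "rows": [-0.003,-0.02,0.003,0,0,0,0,0,-0.015,0,0,0,0,0,0,-0.012,0,0,0,0,0,0,-0.012,0,0,0,0,0,0,-0.012,0,0,0,0,0]
}}

```text
time: 4.05
position: [0.5952, -0.1039, 0.0552]
eef_rot: [0.726, -0.688, 0.005, -0.002]
force: [-2.6, 0.3, -2.3]
grip_width: -0.004
```

```bash
python3 go.py -.166 -.094 .043
```

```text
t 4.05 local [-0.1962 -0.0971  0.0552] F loc [-2.55  0.46 -2.28] grip -0.004
turn needed (units) [-0.09 -0.04  0.03]
tool shift to target [-0.0031 -0.0301  0.0125]
```

{"api": "arm_command", "payload": {
  "rows": [-0.001,-0.008,0.008,-0.08,0,0,0,0,-0.008,0.006,0,0,0,0,0,-0.006,0.002,0,0,0,0]
}}

```text
time: 4.35
position: [0.6213, -0.1021, 0.0406]
eef_rot: [0.726, -0.688, 0.003, -0.0]
force: [-2.2, -0.5, 1.3]
grip_width: 0.004
```

```bash
python3 go.py -.166 -.094 .043
```

```text
t 4.35 local [-0.1701 -0.0966  0.0406] F loc [-2.22 -0.36  1.26] grip 0.004
turn needed (units) [-0.05 -0.05  0.04]
tool shift to target [-0.0026 -0.0041 -0.0024]
```

{"api": "arm_command", "payload": {
  "rows": [0,-0.004,-0.002,0,0,0,0,0,-0.004,0,0,0,0,0,0,-0.003,0,0,0,0,0]
}}

```text
time: 4.65
position: [0.6248, -0.1014, 0.0401]
eef_rot: [0.726, -0.687, -0.004, 0.006]
force: [-11.1, -2.0, 9.5]
grip_width: -0.002
```

```bash
python3 go.py -.166 -.094 .043
```

```text
t 4.65 local [-0.1665 -0.0961  0.0401] F loc [-11.21  -1.47   9.53] grip -0.002
turn needed (units) [ 0.13 -0.03  0.05]
tool shift to target [-0.0021 -0.0005 -0.0029]
```

{"api": "arm_command", "payload": {
  "rows": [0,-0.003,0,0,0,0,0,0,-0.002,-0.001,0,0,0,0,0,0.02,0,0,0,0,0,0,0.03,0,0,0,0,0,0,0.0,-0.03,0,0,0,0]
}}

```text
time: 5.15
position: [0.5728, -0.1036, 0.0683]
eef_rot: [0.726, -0.687, -0.01, 0.011]
force: [-0.2, -0.5, -0.9]
grip_width: -0.003
```

{"api": "arm_command", "payload": {
  "rows": [0,0,-0.04,0,0,0,0,0,0,-0.03,0,0,0,0,0,0,0,0,0,0,0]
}}

```text
time: 5.45
position: [0.5775, -0.1039, 0.144]
eef_rot: [0.726, -0.688, -0.007, 0.009]
force: [1.2, 0.3, 0.7]
grip_width: 0.003
```

```bash
python3 go.py -.124 .094 .14; python3 - <<'E'
from h import *
from bench import *
q=np.load("q.npy")
P=camera("scene"); im=P["image"][:,:,::-1]
cv2.imwrite("pics/s2.png",cv2.resize(im[100:300,100:350],None,fx=3,fy=3))
z=P["z_map"]; v,u=np.nonzero(z>0); zz=z[v,u]
c=np.c_[(u-P["K"][0,2])/P["K"][0,0]*zz,(v-P["K"][1,2])/P["K"][1,1]*zz,zz]
X=(c-P["t"])@P["R"]
L=X-[q[0],q[1],0]; cc,ss=np.cos(q[2]),np.sin(q[2]); L=np.c_[cc*L[:,0]+ss*L[:,1],-ss*L[:,0]+cc*L[:,1],L[:,2]]
m=(L[:,2]>.035)&(L[:,2]<.055)&(L[:,0]<-.12)&(L[:,0]>-.3)
for k in(.094,0,-.094):
    mm=m&(abs(L[:,1]-k)<.035); print(k,mm.sum(),np.percentile(L[mm],[5,50,95],axis=0).round(4).tolist())
E
```

```text
t 5.45 local [-0.2139 -0.0963  0.144 ] F loc [1.18 0.23 0.75] grip 0.003
turn needed (units) [ 0.21 -0.02  0.05]
tool shift to target [-0.1899 -0.0909  0.0016]
0.094 101 [[-0.1553, 0.0624, 0.0379], [-0.1506, 0.0945, 0.0458], [-0.1476, 0.1258, 0.0508]]
0 99 [[-0.1546, -0.0319, 0.0363], [-0.1501, 0.0007, 0.045], [-0.1471, 0.0311, 0.0504]]
-0.094 86 [[-0.1546, -0.1235, 0.0385], [-0.1495, -0.0923, 0.0455], [-0.1462, -0.0628, 0.0502]]
```

View pics/s2.png

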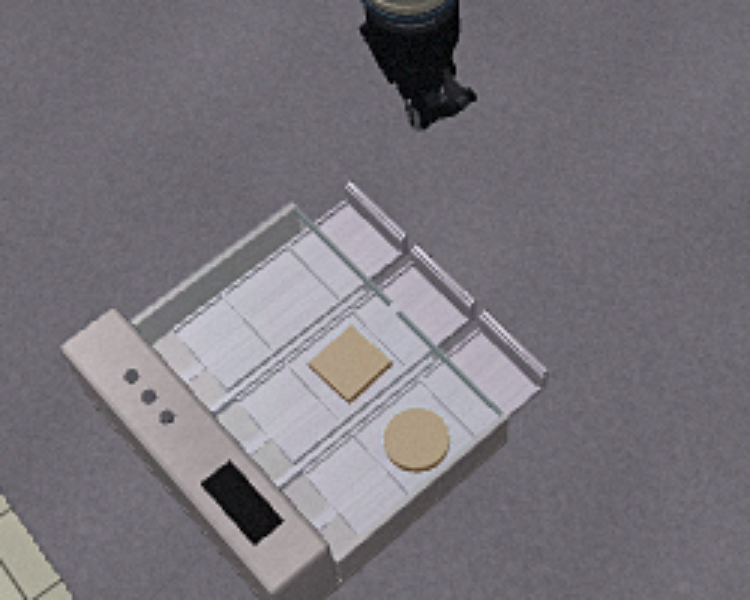

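The empty tray's lip is flush with the other two (depth agrees within 1 mm). Next I move over the finger well of the round-dish tray.

{"api": "arm_command", "payload": {
  "rows": [-0.04,-0.02,-0.005,0.2,0,0,0,-0.04,-0.02,0,0,0,0,0,-0.04,-0.02,0,0,0,0,0,-0.04,-0.02,0,0,0,0,0,-0.01,0,0,0,0,0,0]
}}

```text
time: 6.0
position: [0.6499, 0.0739, 0.1423]
eef_rot: [0.724, -0.69, -0.0, 0.001]
force: [-0.5, -0.8, -0.3]
grip_width: -0.004
```

```bash
python3 go.py -.122 .094 .14
```

```text
t 6.0 local [-0.1328  0.0778  0.1423] F loc [-0.57 -0.78 -0.27] grip -0.004
turn needed (units) [ 0.02 -0.01 -0.01]
tool shift to target [-0.0162 -0.0107  0.0023]
```

{"api": "arm_command", "payload": {
  "rows": [-0.016,-0.011,0,0,0,0,0,0,0,0.02,0,0,0,0,0,0,0.02,0,0,0,0,0,0,0,0,0,0,0]
}}

```text
time: 6.4
position: [0.6585, 0.0931, 0.0964]
eef_rot: [0.726, -0.688, -0.002, 0.003]
force: [-0.3, -0.0, 0.2]
grip_width: -0.001
```

```bash
python3 go.py -.122 .094 .042
```

```text
t 6.4 local [-0.1232  0.0965  0.0964] F loc [-0.29 -0.03  0.18] grip -0.001
turn needed (units) [ 0.06 -0.02  0.03]
tool shift to target [ 0.0024 -0.0015  0.0544]
```

{"api": "arm_command", "payload": {
  "rows": [0.002,-0.001,0.015,0.05,0,0,0,0,0,0.015,0,0,0,0,0,0,0.012,0,0,0,0,0,0,0.003,0,0,0,0,0,0,0,0,0,0,0]
}}

```text
time: 6.9
position: [0.6587, 0.0894, 0.0488]
eef_rot: [0.725, -0.688, -0.0, 0.002]
force: [0.4, -0.2, 0.7]
grip_width: -0.002
```

```bash
python3 go.py -.122 .094 .042; python3 - <<'E'
from bench import *
import cv2
p=camera("scene");cv2.imwrite("pics/s3.png",cv2.resize(p["image"][140:290,130:330,::-1],None,fx=4,fy=4))
E
```

```text
t 6.9 local [-0.1232  0.0927  0.0488] F loc [ 0.38 -0.2   0.7 ] grip -0.002
turn needed (units) [ 0.03 -0.02  0.02]
tool shift to target [-0.0013 -0.0012  0.0067]
```

View pics/s3.png

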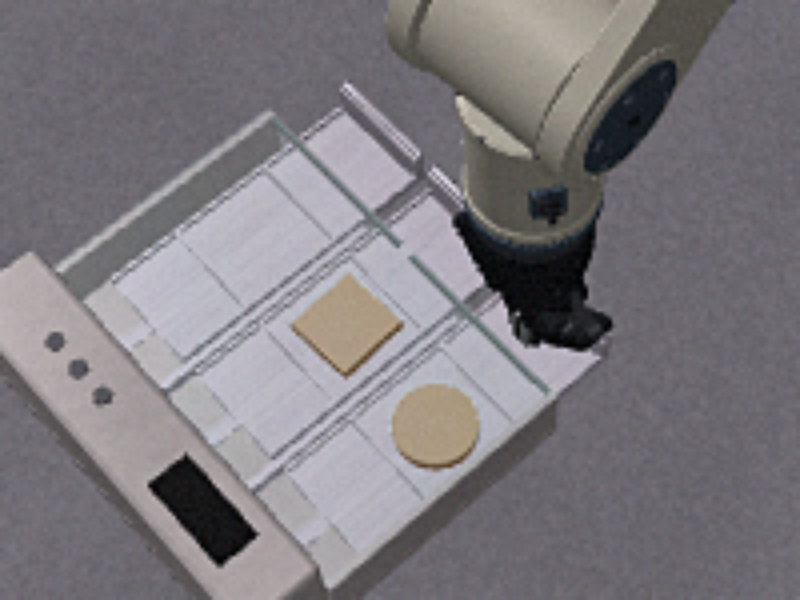

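{"api": "arm_command", "payload": {
  "rows": [0,0.004,0.005,0,0,0,0,0,0.005,0,0,0,0,0,0,0.005,0,0,0,0,0,0,0.006,0,0,0,0,0]
}}

```text
time: 7.35
position: [0.6394, 0.0885, 0.0456]
eef_rot: [0.725, -0.688, 0.001, 0.0]
force: [3.1, -1.2, -1.2]
grip_width: 0.004
```

```bash
python3 go.py -.258 .094 .042
```

```text
t 7.35 local [-0.1425  0.0928  0.0456] F loc [ 3.03 -1.38 -1.23] grip 0.004
turn needed (units) [-0.01 -0.02  0.02]
tool shift to target [-0.0014  0.1155  0.0034]
```

{"api": "arm_command", "payload": {
  "rows": [0,0.006,0.002,0,0,0,0,0,0.007,0.001,0,0,0,0,0,0.008,0,0,0,0,0,0,0.008,0,0,0,0,0,0,0.008,0,0,0,0,0]
}}

```text
time: 7.85
position: [0.6017, 0.0866, 0.0439]
eef_rot: [0.725, -0.688, 0.003, -0.002]
force: [4.0, -1.2, 0.9]
grip_width: -0.003
```

```bash
python3 go.py -.258 .094 .042
```

```text
t 7.85 local [-0.1802  0.0928  0.0439] F loc [ 3.94 -1.43  0.9 ] grip -0.003
turn needed (units) [-0.07 -0.02  0.02]
tool shift to target [-0.0014  0.0778  0.0013]
```

{"api": "arm_command", "payload": {
  "rows": [0,0.008,0.001,-0.05,0,0,0,0,0.008,0,0,0,0,0,0,0.008,0,0,0,0,0,0,0.008,0,0,0,0,0,0,0.008,0,0,0,0,0]
}}

```text
time: 8.35
position: [0.5583, 0.0842, 0.043]
eef_rot: [0.725, -0.688, 0.001, -0.0]
force: [3.3, 0.1, 0.3]
grip_width: -0.0
```

```bash
python3 go.py -.258 .094 .042
```

```text
t 8.35 local [-0.2237  0.0926  0.043 ] F loc [ 3.3  -0.09  0.34] grip -0.0
turn needed (units) [-0.02 -0.02  0.03]
tool shift to target [-0.0015  0.0343  0.0009]
```

{"api": "arm_command", "payload": {
  "rows": [0,0.008,0,0,0,0,0,0,0.007,0,0,0,0,0,0,0.006,0,0,0,0,0,0,0.005,0,0,0,0,0]
}}

```text
time: 8.75
position: [0.5294, 0.0826, 0.043]
eef_rot: [0.725, -0.688, 0.001, -0.0]
force: [2.8, -0.4, -0.4]
grip_width: -0.002
```

```bash
python3 go.py -.258 .094 .042
```

```text
t 8.75 local [-0.2526  0.0925  0.043 ] F loc [ 2.75 -0.59 -0.45] grip -0.002
turn needed (units) [-0.02 -0.02  0.03]
tool shift to target [-0.0016  0.0054  0.001 ]
```

{"api": "arm_command", "payload": {
  "rows": [0,0.004,0,0,0,0,0,0,0.004,0,0,0,0,0,0,0.003,0,0,0,0,0]
}}

```text
time: 9.05
position: [0.5241, 0.0826, 0.0439]
eef_rot: [0.726, -0.688, 0.006, -0.005]
force: [12.0, -1.0, -8.6]
grip_width: -0.004
```

```bash
python3 go.py -.258 .094 .042
```

```text
t 9.05 local [-0.2579  0.0927  0.0439] F loc [11.91 -1.64 -8.56] grip -0.004
turn needed (units) [-0.15 -0.01  0.03]
tool shift to target [-0.0013  0.0001  0.0019]
```

The stop is reached (12 N). I step off the lip, rise, and back away.

{"api": "arm_command", "payload": {
  "rows": [0,0.002,0,0,0,0,0,0,-0.008,0,0,0,0,0,0,-0.006,-0.005,0,0,0,0,0,0,-0.025,0,0,0,0,0,0,-0.03,0,0,0,0]
}}

```text
time: 9.55
position: [0.5333, 0.0831, 0.1019]
eef_rot: [0.725, -0.688, 0.003, -0.002]
force: [-0.3, -0.1, -0.8]
grip_width: 0.003
```

{"api": "arm_command", "payload": {
  "rows": [0,0,-0.04,0,0,0,0,0,0,-0.04,0,0,0,0,0,0.02,-0.04,0,0,0,0,0.03,0.03,-0.03,0,0,0,0,0.04,0.03,0,0,0,0,0]
}}

```text
time: 10.05
position: [0.4583, 0.0125, 0.2601]
eef_rot: [0.727, -0.687, 0.002, -0.002]
force: [0.7, -1.7, -1.2]
grip_width: -0.002
```

{"api": "arm_command", "payload": {
  "rows": [0.045,0.02,0,0,0,0,0,0.045,0.02,0,0,0,0,0,0.045,0.02,0,0,0,0,0,0.04,0,0,0,0,0,0,0,0,0,0,0,0,0]
}}

```text
time: 10.55
position: [0.4018, -0.1723, 0.2637]
eef_rot: [0.727, -0.686, 0.002, -0.002]
force: [0.5, 0.7, 0.5]
grip_width: 0.002
```

```bash
python3 go.py; python3 - <<'E'
from h import *
from bench import *
q=np.load("q.npy")
for n in("scene","top"):
    P=camera(n); im=P["image"][:,:,::-1]
    cv2.imwrite(f"pics/f_{n}.png",cv2.resize(im[90:300,90:400],None,fx=2.5,fy=2.5))
    z=P["z_map"]; v,u=np.nonzero(z>0); zz=z[v,u]
    def loc(u,v,zz):
        c=np.c_[(u-P["K"][0,2])/P["K"][0,0]*zz,(v-P["K"][1,2])/P["K"][1,1]*zz,zz]
        X=(c-P["t"])@P["R"]
        L=X-[q[0],q[1],0]; cc,ss=np.cos(q[2]),np.sin(q[2]); return np.c_[cc*L[:,0]+ss*L[:,1],-ss*L[:,0]+cc*L[:,1],L[:,2]]
    L=loc(u,v,zz)
    m=(L[:,2]>.037)&(L[:,2]<.055)&(L[:,0]<-.12)&(L[:,0]>-.3)
    for k in(.094,0,-.094):
        mm=m&(abs(L[:,1]-k)<.035); print(n,k,mm.sum(),np.percentile(L[mm],[5,50,95],axis=0).round(4).tolist() if mm.sum() else 0)
    # dish by colour
    hsv=cv2.cvtColor(P["image"],cv2.COLOR_RGB2HSV); am=(hsv[...,1]>60)&(hsv[...,0]>8)&(hsv[...,0]<25)
    vv,uu=np.nonzero(am); D=loc(uu,vv,z[vv,uu])
    for k in(.094,0):
        mm=(abs(D[:,1]-k)<.045)&(D[:,0]>-.3)&(D[:,0]<.09)&(D[:,2]<.06); print("dish",k,mm.sum(),D[mm].mean(0).round(4), np.percentile(D[mm],[2,98],axis=0).round(4).tolist())
E
```

```text
t 10.55 local [-0.3928 -0.1558  0.2637] F loc [0.5  0.7  0.49] grip 0.002
turn needed (units) [-0.06 -0.    0.07]
scene 0.094 107 [[-0.2754, 0.0628, 0.0377], [-0.2705, 0.0938, 0.0451], [-0.1686, 0.1246, 0.0499]]
scene 0 93 [[-0.155, -0.0315, 0.0378], [-0.1502, 0.0002, 0.0454], [-0.1468, 0.031, 0.05]]
scene -0.094 86 [[-0.155, -0.1241, 0.0378], [-0.1499, -0.093, 0.0452], [-0.1463, -0.0626, 0.051]]
dish 0.094 337 [-0.1501  0.0998  0.0318] [[-0.1763, 0.0729, 0.0191], [-0.1253, 0.1249, 0.037]]
dish 0 65 [-0.0304  0.0199  0.0587] [[-0.0528, -0.0076, 0.0553], [-0.0026, 0.0432, 0.06]]
top 0.094 90 [[-0.2733, 0.0668, 0.0375], [-0.2661, 0.1, 0.0422], [-0.1304, 0.1242, 0.0529]]
top 0 49 [[-0.1536, -0.0311, 0.0403], [-0.1505, 0.0005, 0.0473], [-0.1459, 0.0286, 0.0531]]
top -0.094 52 [[-0.1531, -0.126, 0.0421], [-0.1498, -0.091, 0.0468], [-0.1453, -0.0612, 0.053]]
dish 0.094 187 [-0.1522  0.0973  0.0344] [[-0.1765, 0.0736, 0.0274], [-0.1272, 0.1214, 0.0409]]<stdin>:20: RuntimeWarning: Mean of empty slice.
  ret = um.true_divide(
Traceback (most recent call last):
IndexError: index -1 is out of bounds for axis 0 with size 0
```

View pics/f_scene.png

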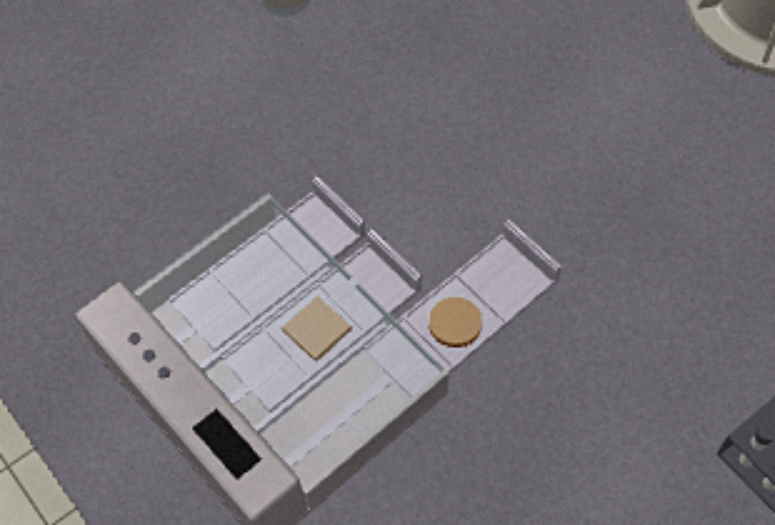

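View pics/f_top.png

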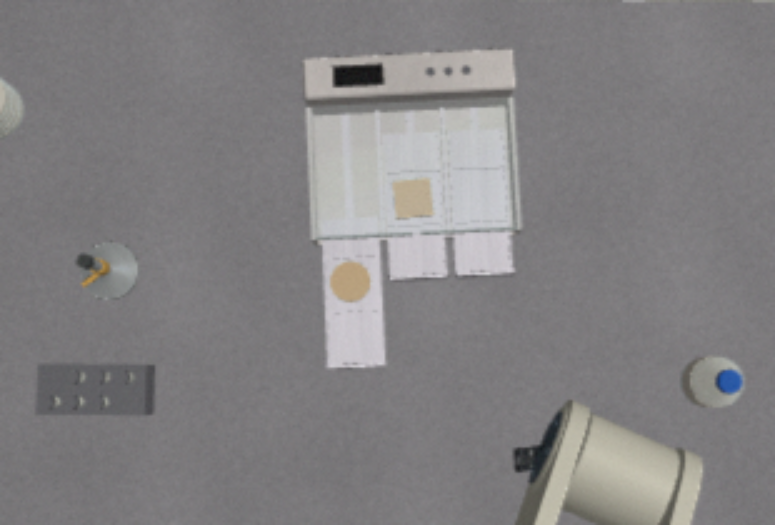

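The round-dish tray is out: its lip sits about 120 mm from home. The dish (scene picture 455,320) lies within about 8 mm of its seat centre. The other two lips are home, and the bystanders and arm are clear.

```bash
python3 -c "
from bench import ctrl
print(ctrl.sign_off())"
```

```text
the job is handed in; nothing more can be done
None
```

I pushed the empty tray home until it met its stop (about 11 N). Then I hooked the shut fingertips behind the lip of the round dish's tray and drew it out to its stop (about 3 N while moving, 12 N at the stop). The arm then stepped off the lip, rose and backed away. I handed the job in with the clock at about 10.6 s; no verdict was reported.

What the last checks showed:
- **Round dish's tray:** its lip measured about 120 mm from home in the scene camera. The top camera put it at about 115 mm, but few depth points fell on the lip there, so I trust the scene value more.
- **Round dish:** it lies flat, within about 8 mm of its seat centre (limit 22 mm).
- **Other trays:** the lips of the empty tray and the square dish's tray are within about 1 mm of home.
- **Bystanders and arm:** the burner, reagent bottle and tube rack look unmoved by eye; I did not measure them. The arm stands clear, with tool forces under 1 N.

**Failed check:** my last script crashed on its final step, the square dish's position in the top picture, because its colour mask came up empty. I judged that dish from the two pictures instead, and it looks unmoved in both.

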